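Refit the repaired practice-head holder

ROBOT

A 7-joint arm with a two-finger parallel gripper is mounted at the origin on the work surface. World frame = base frame: x ahead of the robot, y to its left, z up, the work surface at z = 0. Lengths are in m, angles in rad, forces in N, time in s.
With the tool pointing down it reaches from about 0.4 to 0.85 m from the base axis. Payload 6.9 kg.
Tool frame: the origin (TCP) lies midway between the tips of the shut fingers; the grasp point (between the pads) lies behind it (ctrl.pinch_z is the z of the grasp point in the tool frame, in m); z points along the fingers, y is the direction in which the jaws open and shut (so a half turn about z gives the same grasp; the last joint's range is limited). The gripper opens to 85 mm and grips with 20 to 120 N. Pads are 22 mm wide; open, the fingers measure 114 mm over their backs; the gripper's body (76 mm by 85 mm) begins 54 mm behind the grasp point. The pads swing forward as they close: fully open they stand 13 mm farther back than shut.
Start: joints at [-1.244, 0.507, -0.238, 1.5, 0.126, 1.149, -0.155], TCP at [0.138, 0.61, 0.198] pointing down, gripper open.
Joint ranges: [-3.08, 3.08], [-0.24, 2.05], [-1.43, 1.35], [0, 2.5], [-1.52, 4.66], [0.17, 1.96], [-2.89, 2.89]. Speed limits (rad/s): [2.39, 2.39, 3.14, 3.14, 3.14, 3.14, 3.14].

INTERFACE

Orientations are given as a unit quaternion [w, x, y, z].
In Python, from station import ctrl, get_state, vision, ticket, models gives the robot as it stands. Calls block until the motion is done:
- ctrl.movep(position, orientation): joint-space move of the TCP to a pose.
- ctrl.movel(position, frame=None, max_speed=0.15): straight line of the TCP; frame=None keeps the orientation; max_speed is the mean speed in m/s.
- ctrl.set_joints(angles): joint-space move.
- ctrl.ungrasp() and ctrl.close_gripper(force=None): open the fingers fully, or close them until they stop; force is the grip in N (None keeps the last).
- ctrl.pause(seconds).
- ctrl.ik(position, orientation): joint angles nearest the present ones, or None.
- get_state(): the state.
- vision.grab_frame(name): name is "side" or "top" or "wrist"; returns (picture, depth): 400x640x3 uint8, blue, green, red; 400x640 float32, m along the optical axis (not along the pixel's ray), 0 where there is no reading.
- vision.camera_info(name): a dict with "mtx" (3x3 intrinsics, pixels), "R" (3x3) and "t" (3): a world point X has camera coordinates R X + t; the wrist camera has in their place "hand_eye" (4x4, takes a point from camera to tool coordinates, whose origin is the TCP and whose axes are the flange's). Camera axes: x right, y down, z forward; pixel columns grow to the right and rows downward; lengths in m; the calibration is good to about 2 mm. A picture is of the moment at which its call begins: read the wrist's pose just before it. camera_info takes no time and is no camera call.
A pose or a line that the arm cannot do raises ctrl.Unreachable and nothing moves.
- ticket.close_job(): hands the job in, once; it reports no verdict.
Trained networks look in the newest picture that a camera, given by its name, has taken for a name from the list of things; names that differ only in an ending like _2 or _b are one class to them, and where a whole thing is asked for, a point or a joint stands for the part that bears it (a point fixed in the world has none). Each returns a list of dicts, best first, with "p" (0 to 1); they miss things now and then, are a little off and sometimes report something else, mostly with a low value. They report only what shows in the picture. A call takes as long as a camera call.
- models.recognise(camera, target): "point" ([column, row] in pixels, amid what is visible of it).
- models.masks_of(camera, target): "mask" (400x640 bool, what is visible of it) and "point" ([column, row] in pixels, amid what is visible of it).
The state is a dict: "time": time; "qpos": joint angles; "qd": joint speeds; "tau": joint torques, N m; "tcp_pos": TCP position; "eef_rot": TCP orientation; "contact_force": force on the tool from outside, world axes, zero at the start; "wrist_torque": the same for the moment, N m; "width": finger opening in m.
Only numpy, scipy, OpenCV 4.12 (cv2) and the standard library are available. Lean on these libraries where they do the work, as an engineer would, in place of code of your own. Each camera call takes 0.05 s, during which the arm holds its last target. There are 200 camera calls.

TASK

The practice-head holder (steel foot plate with a square post) has just been drilled and is still clamped in the lever vise: swing the vise's lever all the way round to open the jaw, and lift the holder out. Set it down gently on its dark base plate on the table and nudge it until the hole in its foot drops over the base's pin, the foot lying flat and square within the base's outline. Leave the vise open and everything else on the table where it is.

Things in the scene. Friction and masses are not known exactly. Their poses are not given: they have to be found in the camera images.
- vise: Grey lever vise bolted to the table, 225 x 120 mm. Origin at table level under the middle of the gap between the closed jaws; x along the 100 mm wide jaw faces, y the sliding direction. Fixed jaw at y = 30.5 to 67 mm, 60 mm high. The work lies on two bars, tops 40 mm above the table. The lever's vertical pivot is at x = 0, y = -120 mm, on a 58 mm high housing (y = -107 to -153).
- vise_lever (a joint): Angle of the vise's lever, rad. 0 = clamped, lever pointing along the vise's +x. It swings clockwise seen from above to its stop at 1.4, where it points nearly along the vise's -y and the jaw is fully open. It drives the sliding jaw by rack and pinion (20 mm of jaw per rad), needs 4 to 6 N at its handle and stays where it is left.
- vise_jaw (a joint): Opening of the sliding jaw, m: 0 = closed on the holder's foot, 0.028 = fully open. Driven by the lever.
- jaw_top (a point): On top of the sliding jaw, 62 mm above the table, 38 mm from the gap's middle when closed; it opens towards the vise's -y. The jaw is 100 mm wide and 38 mm long. Its steel lip (underside 50 mm above the table) reaches 4 mm over the clamped foot's edge, so the foot cannot be lifted until the jaw is open.
- lever_handle (a point): Middle of the upright black handle at the end of the vise's lever: a 19 mm thick, 38 mm high round grip, from 71 to 109 mm above the table, 100 mm from the lever's pivot. The flat lever arm below it is 14 mm wide, 62 to 70 mm above the table.
- holder: The practice-head holder, loose, 0.5 kg, bare steel: foot plate 110 x 60 x 8 mm (x = -40 to 70, y = -30 to 30 mm) with a 24 mm square post welded on, sides parallel to the plate's; 98 mm high in all. Origin on the post's axis half-way up, 49 mm above the underside; z up. Starts upright in the vise, its x along the vise's x, underside 40 mm above the table.
- holder_hole (a point): Centre of the hole in the holder's foot, at the foot's underside: 14 mm wide, right through, 52 mm from the post's axis along the holder's +x.
- base: The holder's base: dark steel plate 140 x 84 x 10 mm screwed flat to the table. Origin at table level below the place of the post's axis; the plate spans x = -58 to 82 mm, y = -42 to 42. Fixed steel locating pin at x = 52, y = 0; small black screw hole at x = -27. The refitted holder has its axes parallel to the base's.
- base_pin (a point): Foot of the locating pin, on the base's top face, 10 mm above the table. The pin is 10 mm in diameter and stands 6 mm above the base's top face, its top edge chamfered.
- base_seat (a point): Point on the base's top face, 10 mm above the table, over which the post's axis must finally stand (52 mm from the pin).
- roller_a_mid (a point): Middle of a small metal hair roller with green ends standing upright, 29 mm wide and 66 mm high, beyond the work area. Leave alone.
- roller_b_mid (a point): Middle of a larger metal hair roller standing upright, 36 mm wide and 70 mm high, between the robot and the work. Leave alone.
- screwdriver: Screwdriver with black handle lying on the table, 190 mm long. Leave alone.
- wood_brush: Wooden hairbrush lying bristles up, 205 x 34 x 28 mm. Leave alone.
- vent_brush: Black and grey vent brush lying at the far side, 210 x 46 x 27 mm. Leave alone.
- tub: Open white plastic tub, 104 mm wide, 135 mm high; origin at the centre of its underside. Leave alone.
- pouch: Black sequinned pencil-case shaped pouch, 180 x 85 x 26 mm. Leave alone.
- spray: Clear spray bottle with black head, 64 mm wide, 149 mm high. Leave alone.

How it is judged:
On the way, in this order (a step that is already met when the one before it is completed fails the run):
1. the vise's jaw is opened (more than 22 of its 28 mm) (value of joint vise_jaw above 0.022 m), for 0.1 s.
2. the holder is lifted up out of the vise (more than 25 mm) (z of holder in the frame of vise above 0.114 m), for 0.1 s.
At the end, for the whole second after the job is handed in: The holder stands released and at rest on its base, upright within 0.04 rad, hole over the pin (centres within 4 mm), underside down on the base (within 3 mm), post within 9 mm of its seat (foot square on the base within about 10 degrees); the vise is still open (jaw over 22 mm) (horizontal distance between holder_hole and base_pin below 0.004 m and z of holder_hole in the frame of base_pin below 0.003 m and angle between holder's own z axis and vertical below 0.04 rad and horizontal distance between holder and base_seat below 0.009 m and linear speed of holder below 0.02 m/s and value of joint vise_jaw above 0.022 m); the robot touches nothing.
It fails at once if the holder is dropped or slammed onto the base (faster than 0.5 m/s close above it) (horizontal distance between holder and base_seat below 0.08 m and height (world z) of holder below 0.1 m and linear speed of holder above 0.5 m/s).
It fails at once if something else on the table is knocked over or shifted by more than 25 mm (distance of any of roller_a_mid, roller_b_mid, screwdriver, wood_brush, vent_brush, tub, pouch, spray from where it was at the start of the episode above 0.025 m).
It also fails if it takes over 72 s, if anything falls off the work surface, if the arm or the gripper's body presses on something with over 40 N, if the wrist force passes 120 N, or if a joint passes its speed limit or range.

## Working session

There is one attempt and no reset: what is moved stays moved. The work goes in short steps, each a Python script; the robot and the scene stay as the last script left them, time stands still between calls to the robot, and variables do not carry over. Pictures are saved under pics/ and viewed, about 8 in all and at most 12, crops included, and the job is handed in when it is done.

```bash
ls; mkdir -p pics; python3 - <<'E'
from station import ctrl,get_state,vision,models
import cv2,numpy as np
s=get_state();print({k:np.round(v,3) for k,v in s.items()},ctrl.pinch_z)
for c in("top","side"):
    im,d=vision.grab_frame(c);cv2.imwrite(f"pics/{c}0.png",im);np.save(f"pics/{c}0.npy",d)
    i=vision.camera_info(c);print(c,i)
    for t in("holder","vise","lever_handle","base","base_pin","jaw_top","holder_hole","roller_b_mid","tub","spray"):
        r=models.recognise(c,t);print(t,[(np.round(x["point"]),round(x["p"],2)) for x in r[:2]])
print(vision.camera_info("wrist"))
E
```

```text
pics
{'time': np.float64(0.0), 'qpos': array([-1.243,  0.508, -0.238,  1.501,  0.126,  1.149, -0.155]), 'qd': array([-0.   , -0.001, -0.001, -0.001, -0.002, -0.001,  0.001]), 'tau': array([-1.0000e-03, -6.2058e+01, -2.1870e+00, -2.4966e+01,  1.2000e-02,
        1.2000e-02,  0.0000e+00]), 'tcp_pos': array([0.137, 0.609, 0.197]), 'eef_rot': array([-0.   ,  0.111,  0.994, -0.001]), 'contact_force': array([ 0.127, -0.391, -0.225]), 'wrist_torque': array([-0.02 , -0.005,  0.007]), 'width': np.float64(0.086)} -0.0187
top {'mtx': array([[432.86655051,   0.        , 324.50782821],
       [  0.        , 432.86655051, 200.62234881],
       [  0.        ,   0.        ,   1.        ]]), 'R': array([[-0.02435367, -0.99967182,  0.00794717],
       [-0.98923162,  0.0229502 , -0.14454786],
       [ 0.14431804, -0.01138186, -0.98946589]]), 't': array([0.02440514, 0.57685006, 1.28346432])}
holder [(array([380., 231.]), 0.93), (array([402., 231.]), 0.55)]
vise [(array([408., 232.]), 0.58)]
lever_handle [(array([425., 213.]), 0.81)]
base [(array([254., 223.]), 0.7)]
base_pin [(array([254., 227.]), 0.84)
[... 995 characters left out ...]
0.]), 0.74), (array([341., 289.]), 0.57)]
roller_b_mid [(array([253., 241.]), 0.75)]
tub [(array([310., 122.]), 0.57), (array([348., 288.]), 0.39)]
spray [(array([268., 116.]), 0.87)]
{'mtx': array([[310.95404071,   0.        , 317.0881841 ],
       [  0.        , 310.95404071, 195.90292037],
       [  0.        ,   0.        ,   1.        ]]), 'hand_eye': array([[ 1.90250583e-04, -9.46605393e-01, -3.22394470e-01,
         8.28540344e-02],
       [ 9.99999887e-01,  3.98203154e-05,  4.73198055e-04,
        -2.48250796e-04],
       [-4.35093981e-04, -3.22394524e-01,  9.46605294e-01,
        -1.75826661e-01],
       [ 0.00000000e+00,  0.00000000e+00,  0.00000000e+00,
         1.00000000e+00]])}
```

```bash
python3 - <<'E'
import cv2
a=cv2.imread("pics/top0.png");cv2.imwrite("pics/topz.png",cv2.resize(a[120:320,130:530],None,fx=2,fy=2,interpolation=2))
b=cv2.imread("pics/side0.png");cv2.imwrite("pics/sidez.png",cv2.resize(b[80:340,160:480],None,fx=2.3,fy=2.3,interpolation=2))
E
```

```text
(no output)
```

View pics/topz.png

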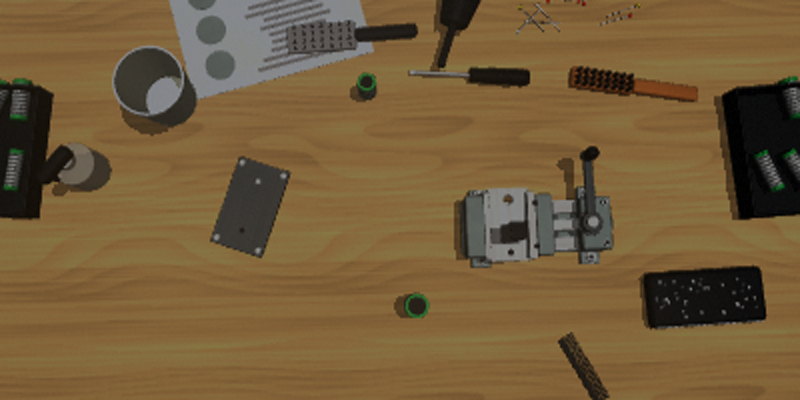

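View pics/sidez.png

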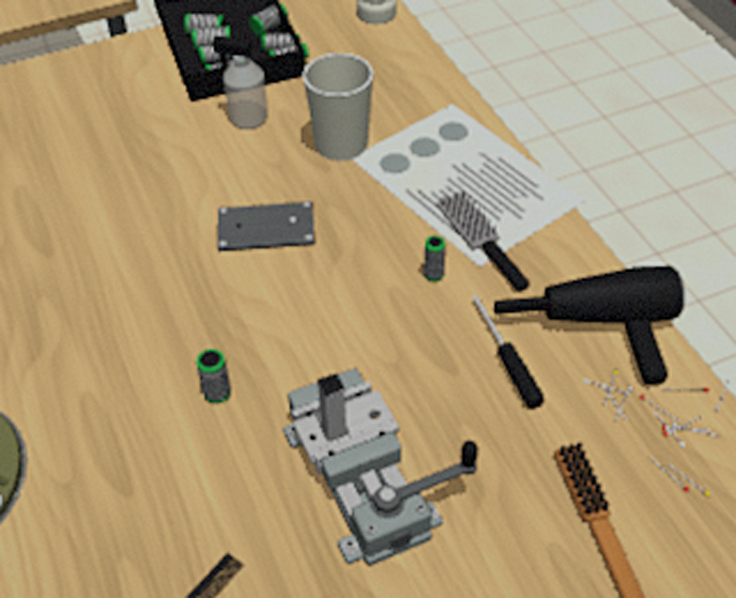

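Both pictures agree. The vise is nearly axis-aligned, with its +x towards world +x and the lever pivot at zoomed (592,222). The holder's hole is up at (508,198). The base pin is at (258,181) and its screw hole at (241,230). Next I'll get coarse positions and check reach.

```bash
cat > h.py <<'E'
from station import ctrl,get_state,vision,models,ticket
import cv2,numpy as np
from scipy.spatial.transform import Rotation as Ro
def quat(yaw):   # tool down; tool x axis at world angle yaw
    R=np.array([[np.cos(yaw),np.sin(yaw),0],[np.sin(yaw),-np.cos(yaw),0],[0,0,-1]])
    q=Ro.from_matrix(R).as_quat();return np.array([q[3],*q[:3]])
def cam(name,st=None):
    i=vision.camera_info(name)
    if name!="wrist":return i["mtx"],i["R"],i["t"]
    q=st["eef_rot"];T=np.eye(4);T[:3,:3]=Ro.from_quat([*q[1:],q[0]]).as_matrix();T[:3,3]=st["tcp_pos"]
    W=np.linalg.inv(T@i["hand_eye"]);return i["mtx"],W[:3,:3],W[:3,3]
def p2w(c,uv,z): # pixel -> world at height z
    K,R,t=c;o=-R.T@t;d=R.T@np.linalg.inv(K)@[*uv,1];return o+d*(z-o[2])/d[2]
def w2p(c,X):
    K,R,t=c;p=K@(R@np.asarray(X)+t);return p[:2]/p[2]
def yaw(st):
    q=st["eef_rot"];x=Ro.from_quat([*q[1:],q[0]]).as_matrix()[:,0];return np.arctan2(x[1],x[0])
E
python3 - <<'E'
from h import *
c=cam("top");f=lambda u,v:(u/2+130,v/2+120)
P={}
for n,u,v,z in [("pivot",592,222,.075),("handle",590,153,.109),("hole",508,198,.048),("posttop",512,229,.138),("pin",258,181,.016),("screw",241,230,.01),("rollb",417,306,.07),("rolla",367,82,.066)]:
    P[n]=p2w(c,f(u,v),z);print(n,P[n].round(3))
print(p2w(cam("side"),(276,179),.016))
b=P["pin"]-P["screw"];print("base yaw",np.degrees(np.arctan2(b[1],b[0])),np.hypot(*b[:2]))
for nm,p,ys in [("handle",P["pivot"]+[.1,0,0],range(-180,181,45)),("handle_end",P["pivot"]+[.02,-.1,0],range(-180,181,45)),("post",P["pivot"]+[0,.12,0],range(-180,181,45)),("seat",P["screw"],range(-200,181,45))]:
    for y in ys:
        p=np.array(p);p[2]=.15;q=ctrl.ik(p,quat(np.radians(y)));print(nm,y,None if q is None else np.round(q,2))
E
```

```text
pivot [ 0.475 -0.287  0.075]
handle [ 0.573 -0.282  0.109]
hole [ 0.516 -0.168  0.048]
posttop [ 0.463 -0.159  0.138]
pin [0.555 0.215 0.016]
screw [0.48  0.242 0.01 ]
rollb [ 0.358 -0.025  0.07 ]
rolla [0.696 0.042 0.066]
[0.51684433 0.21381545 0.016     ]
base yaw -20.001655749996175 0.07985770768556458
handle -180 [ 0.12  0.62  0.53  1.53 -0.34  1.09  2.3 ]
handle -135 [ 0.32  0.57  0.18  1.52 -0.11  1.05  2.88]
handle -90 [-0.14  0.83  1.15  1.53 -0.78  1.29 -2.03]
handle -45 [-0.07  0.74  0.95  1.53 -0.63  1.2  -1.37]
handle 0 [-0.15  0.85  1.2   1.53 -0.81  1.32 -0.43]
handle 45 [-0.11  0.79  1.07  1.53 -0.72  1.25  0.28]
handle 90 [-0.07  0.74  0.95  1.53 -0.63  1.2   0.99]
handle 135 [ 0.1   0.63  0.57  1.53 -0.37  1.09  1.54]
handle 180 [ 0.12  0.62  0.53  1.53 -0.34  1.09  2.3 ]
handle_end -180 [ 0.23  0.63  0.69  1.57 -0.44  1.1   2.6 ]
handle_end -135 [ 0.05  0.81  1.15  1.57 -0.76  1.27 -2.61]
handle_end -90 [ 0.05  0.81  1.15  1.57 -0.76  1.27 -1.82]
handle_end -45 [ 0.11  0.72  0.95  1.57 -0.62  1.18 -1.16]
handle_end 0 [ 0.17  0.68  0.83  1.57 -0.53  1.14 -0.45]
handl
[... 481 characters left out ...]
 1.04 -0.61]
post 45 [-0.34  0.53  0.98  1.9  -0.52  0.99  0.08]
post 90 [-0.26  0.48  0.83  1.9  -0.43  0.95  0.76]
post 135 [-0.12  0.42  0.59  1.89 -0.29  0.91  1.39]
post 180 [-0.01  0.39  0.43  1.89 -0.2   0.9   2.08]
seat -200 [-0.45  0.41 -0.09  1.8   0.04  0.92  0.66]
seat -155 [-0.32  0.42 -0.28  1.8   0.14  0.94  1.35]
seat -110 [-0.18  0.44 -0.49  1.8   0.25  0.96  2.02]
seat -65 [-0.04  0.48 -0.71  1.8   0.37  1.    2.68]
seat -20 [-1.18  0.67  1.15  1.81 -0.68  1.12 -1.71]
seat 25 [-0.8   0.44  0.43  1.81 -0.22  0.94 -1.41]
seat 70 [-0.71  0.43  0.28  1.81 -0.14  0.93 -0.71]
seat 115 [-0.58  0.42  0.1   1.81 -0.05  0.92 -0.03]
seat 160 [-0.45  0.41 -0.09  1.8   0.04  0.92  0.66]
```

```bash
python3 - <<'E'
from h import *
ctrl.movel([0.2,0.55,0.30],max_speed=.3)
ctrl.movep([.505,.233,.16],quat(np.radians(-20)))
s=get_state();im,d=vision.grab_frame("wrist");cv2.imwrite("pics/wb.png",im);np.save("pics/wb.npy",d)
np.save("pics/wb_s.npy",np.r_[s["tcp_pos"],s["eef_rot"]])
print(s["time"],s["tcp_pos"],np.degrees(yaw(s)),s["qpos"].round(2))
c=cam("wrist",s);print("pred pin",w2p(c,[.554,.215,.016]),"screw",w2p(c,[.48,.242,.01]))
for t in("base","base_pin"):
    for x in models.recognise("wrist",t)[:2]:print(t,x["point"],x["p"])
E
```

```text
3.3833 [0.50436407 0.23420979 0.15941675] -19.81111937945582 [-1.13  0.69  1.15  1.75 -0.68  1.17 -1.69]
pred pin [318.18617042 121.50385959] screw [317.78094426 194.08649252]
base [318.7, 146.8] 0.67
base_pin [316.2, 149.2] 0.83
```

View pics/wb.png

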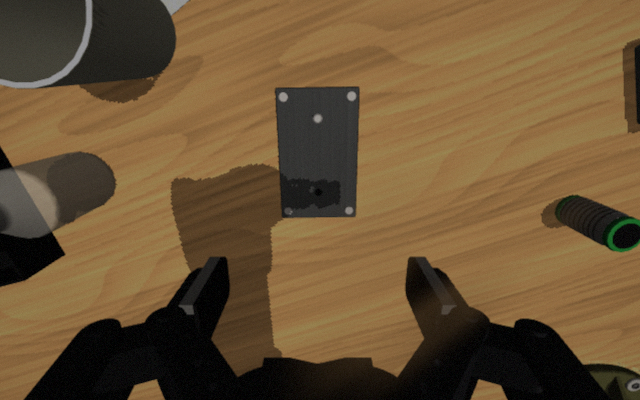

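Pin top at (318,118) and screw hole at (318,191), within about 3 px of the prediction. I'll look at the vise next and refine the base offline.

```bash
python3 - <<'E'
from h import *
ctrl.movep([.43,-.22,.24],quat(0))
s=get_state();im,d=vision.grab_frame("wrist");cv2.imwrite("pics/wv.png",im);np.save("pics/wv.npy",d)
np.save("pics/wv_s.npy",np.r_[s["tcp_pos"],s["eef_rot"]])
print(s["time"],s["tcp_pos"],np.degrees(yaw(s)),s["qpos"].round(2))
c=cam("wrist",s)
for n,X in dict(pivot=[.475,-.287,.075],handle=[.573,-.284,.109],hole=[.516,-.168,.048],post=[.463,-.165,.138]).items():print(n,w2p(c,X).round(1))
for t in("lever_handle","holder_hole","holder","jaw_top"):
    for x in models.recognise("wrist",t)[:2]:print(t,x["point"],x["p"])
# base
v=np.load("pics/wb_s.npy");cb=cam("wrist",dict(tcp_pos=v[:3],eef_rot=v[3:]))
b=cv2.imread("pics/wb.png");g=cv2.cvtColor(b,6).astype(float)
def cen(x,y,r,sgn):
    w=g[y-r:y+r+1,x-r:x+r+1];w=sgn*(w-np.median(w));w[w<.4*w.max()]=0
    yy,xx=np.mgrid[y-r:y+r+1,x-r:x+r+1];return (w*xx).sum()/w.sum(),(w*yy).sum()/w.sum()
pin=cen(318,118,7,1);scr=cen(318,191,4,-1);cs=[cen(x,y,6,1) for x,y in((283,97),(351,96),(349,210),(289,211))]
print("pin",pin,"scr",scr,cs)
P=p2w(cb,pin,.016);S=p2w(cb,scr,.01);Cs=[p2w(cb,q,.01) for q in cs]
print(P,S,np.hypot(*(P-S)[:2]),np.degrees(np.arctan2(*(P-S)[1::-1])));print(np.round(Cs,4),"centre",np.mean(Cs,0))
e=(Cs[0]+Cs[1]-Cs[2]-Cs[3]);print("yaw by corners",np.degrees(np.arctan2(e[1],e[0])))
d=np.load("pics/wb.npy");K=cb[0];o=np.linalg.inv(K)@[318,150,1]*d[150,318];print("base z by depth",(cb[1].T@(o-cb[2]))[2])
E
```

```text
5.2333 [ 0.43066276 -0.21890437  0.239655  ] 0.09562255272010689 [-0.34  0.42  1.12  1.8  -0.41  1.18 -0.66]
pivot [380.3 128.2]
handle [392.   18.5]
hole [271.6  87.9]
post [256.9 149.8]
lever_handle [381.6, 71.6] 0.71
lever_handle [272.8, 119.1] 0.21
holder_hole [271.7, 116.9] 0.86
holder [271.1, 118.6] 0.92
jaw_top [311.3, 121.9] 0.63
jaw_top [166.7, 215.7] 0.6
pin (np.float64(317.2817294281729), np.float64(118.10018596001859)) scr (np.float64(317.9744525547445), np.float64(191.76277372262774)) [(np.float64(282.8656297256427), np.float64(96.5046446316699)), (np.float64(351.2227024567789), np.float64(95.72156505914468)), (np.float64(348.7413847613026), np.float64(210.12140373063548)), (np.float64(289.31690929451287), np.float64(211.9104143337066))]
[0.55736962 0.21467352 0.016     ] [0.48240696 0.24083134 0.01      ] 0.07939541723695974 -19.236159031057042
[[0.5882 0.24   0.01  ]
 [0.5659 0.1757 0.01  ]
 [0.4503 0.2157 0.01  ]
 [0.4709 0.2792 0.01  ]] centre [0.51881352 0.22764914 0.01      ]
yaw by corners -18.773015423853558
base z by depth 0.010760758355937488
```

View pics/wv.png

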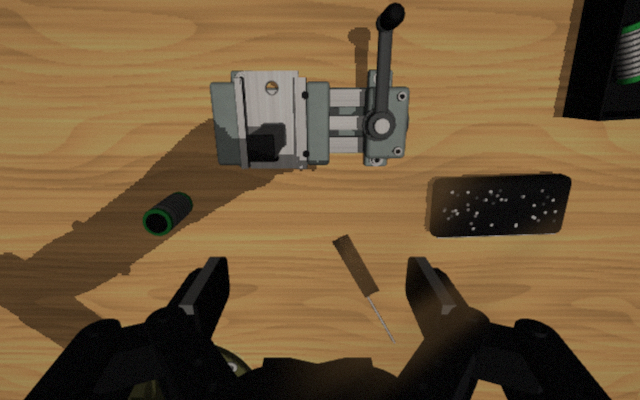

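```bash
python3 - <<'E'
from h import *
v=np.load("pics/wv_s.npy");c=cam("wrist",dict(tcp_pos=v[:3],eef_rot=v[3:]));K,R,t=c
d=np.load("pics/wv.npy");yy,xx=np.mgrid[:400,:640]
X=np.stack([(xx-K[0,2])/K[0,0]*d,(yy-K[1,2])/K[1,1]*d,d],-1);X=(X-t)@R
def reg(n,x0,x1,y0,y1,z0,z1):
    m=np.zeros_like(d,bool);m[y0:y1,x0:x1]=1;m&=(X[...,2]>z0)&(X[...,2]<z1)&(d>0)
    P=X[m];print(n,m.sum(),"mean",P.mean(0).round(4),"mid",((P.min(0)+P.max(0))/2).round(4),"size",np.ptp(P,axis=0).round(3));
    return P,m
reg("handle",370,410,0,45,.1,.118);P,m=reg("post",235,300,100,180,.128,.148)
r=cv2.minAreaRect((P[:,:2]*1000).astype(np.float32));print(r)
reg("knob",360,400,105,145,.066,.1)
reg("lever",370,400,40,110,.06,.08)
P,_=reg("foot",225,320,60,175,.042,.0535);print(cv2.minAreaRect((P[:,:2]*1000).astype(np.float32)))
P,_=reg("jaws",205,335,60,175,.056,.068);print(cv2.minAreaRect((P[:,:2]*1000).astype(np.float32)))
g=cv2.cvtColor(cv2.imread("pics/wv.png"),6)
print("handle px->",p2w(c,(391.5,14),.109),"hole",p2w(c,(271.5,88),.048),"pivot",p2w(c,(381,126),.08))
E
python3 -c "
import cv2;a=cv2.imread('pics/wv.png');cv2.imwrite('pics/wvz.png',cv2.resize(a[0:180,200:420],None,fx=3.3,fy=3.3,interpolation=2))"
```

```text
handle 396 mean [ 0.5769 -0.2862  0.1067] mid [ 0.5776 -0.2872  0.1055] size [0.018 0.018 0.01 ]
post 778 mean [ 0.4653 -0.169   0.1375] mid [ 0.4646 -0.1685  0.1341] size [0.025 0.025 0.012]
((464.5862731933594, -168.41586303710938), (24.595823287963867, 24.449268341064453), 0.5028753876686096)
knob 687 mean [ 0.4809 -0.2874  0.0727] mid [ 0.4813 -0.288   0.0724] size [0.035 0.029 0.013]
lever 974 mean [ 0.5289 -0.2874  0.0693] mid [ 0.5283 -0.2941  0.066 ] size [0.067 0.027 0.012]
foot 3603 mean [ 0.4907 -0.168   0.048 ] mid [ 0.4799 -0.1718  0.0479] size [0.11  0.069 0.011]
((479.86553955078125, -171.85536193847656), (109.50300598144531, 69.36412811279297), 0.07647287100553513)
jaws 5627 mean [ 0.4791 -0.1693  0.0611] mid [ 0.4769 -0.1673  0.0619] size [0.1   0.131 0.012]
((476.6546630859375, -167.20358276367188), (99.62940216064453, 130.14402770996094), 0.8507450819015503)
handle px-> [ 0.57642012 -0.28332982  0.109     ] hole [ 0.51586418 -0.16790245  0.048     ] pivot [ 0.47791051 -0.28654719  0.08      ]
```

View pics/wvz.png

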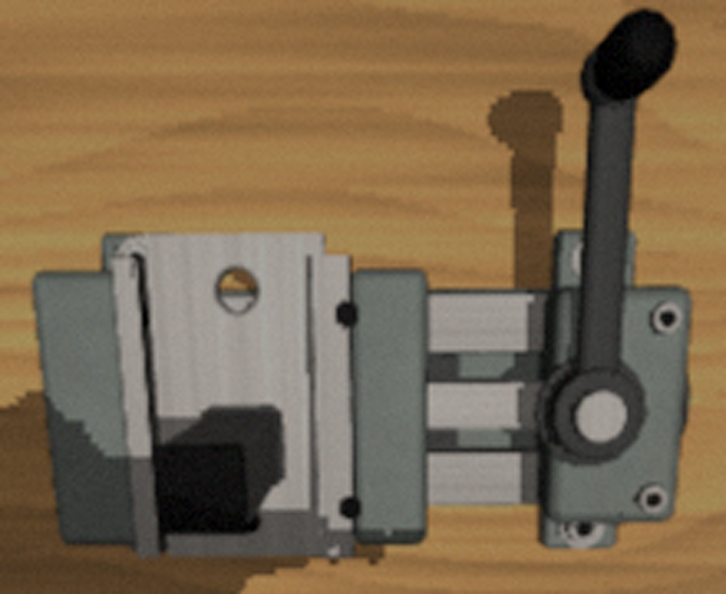

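Depth, pixels and the given sizes agree: handle (0.577, -0.2865), pivot (0.4775, -0.287), post (0.4646, -0.1684) and yaw about 0. Now I'll swing the lever.

```bash
python3 - <<'E'
from h import *
pv=np.array([.4775,-.287]);z=.080
pose=lambda a,zz=z:([pv[0]+.0995*np.cos(a),pv[1]-.0995*np.sin(a),zz],quat(-a))
ctrl.movep(*pose(0,.17))
ctrl.movel(pose(0)[0],max_speed=.12)
s=get_state();print("at",s["time"],s["tcp_pos"].round(4),s["contact_force"].round(1))
ctrl.close_gripper(force=40)
s=get_state();print("closed",s["width"],s["contact_force"].round(1))
for a in [.2,.4,.6,.8,1.0,1.2,1.38]:
    ctrl.movel(*pose(a),max_speed=.09)
    s=get_state();print(a,round(s["time"],1),s["tcp_pos"].round(4),s["contact_force"].round(1),round(s["width"],4),s["qpos"].round(2))
    if np.linalg.norm(s["contact_force"])>50:break
E
```

```text
at 7.1167 [ 0.5773 -0.2874  0.081 ] [-0.3 -0.6  1.2]
closed 2.2695505195043607e-06 [ 0.6 -0.9 -0.3]
0.2 8.2 [ 0.5748 -0.3069  0.0798] [0.7 0.9 0.1] 0.0002 [-0.03  0.83  0.93  1.59 -0.73  1.1  -0.68]
0.4 8.6 [ 0.5692 -0.3252  0.0799] [-0.1  0.5  0.2] 0.0001 [-0.01  0.86  0.98  1.57 -0.76  1.13 -0.82]
0.6 9.0 [ 0.5599 -0.3425  0.0799] [ 0.  -0.3  0.2] -0.0 [ 0.    0.88  1.02  1.57 -0.8   1.16 -0.96]
0.8 9.3 [ 0.5473 -0.3576  0.0799] [ 0.   0.8 -0.3] -0.0002 [ 0.02  0.89  1.07  1.58 -0.83  1.18 -1.1 ]
1.0 9.7 [ 0.5319 -0.3701  0.0799] [ 0.5 -0.5 -0.2] 0.0001 [ 0.03  0.91  1.11  1.6  -0.86  1.2  -1.24]
1.2 10.1 [ 0.5144 -0.3792  0.0799] [-0.1  0.6  0.2] -0.0002 [ 0.03  0.92  1.16  1.62 -0.89  1.21 -1.38]
1.38 10.4 [ 0.4972 -0.3844  0.08  ] [ 1.2  0.2 -0. ] -0.0 [ 0.03  0.93  1.2   1.65 -0.92  1.22 -1.5 ]
```

The gripper closed on nothing (width 0). I'll look before moving again.

```bash
python3 - <<'E'
from h import *
s=get_state()
a,_=vision.grab_frame("side");b,d=vision.grab_frame("wrist");t,_=vision.grab_frame("top")
np.save("pics/w2.npy",d);np.save("pics/w2_s.npy",np.r_[s["tcp_pos"],s["eef_rot"]])
A=cv2.resize(a[200:360,220:420],(400,320));T=cv2.resize(t[170:330,340:540],(400,320));B=cv2.resize(b,(400,250))
o=np.zeros((570,800,3),np.uint8);o[:320,:400]=A;o[:320,400:]=T;o[320:,:400]=B;cv2.imwrite("pics/m2.png",o)
c=cam("top");print("tcp in top pic",w2p(c,s["tcp_pos"]),"side",w2p(cam("side"),s["tcp_pos"]))
for X in ([.577,-.2865,.1],[.4775,-.287,.075]):print(w2p(c,X),w2p(cam("side"),X),w2p(cam("wrist",s),X))
E
```

```text
tcp in top pic [458.76819861 222.47127095] side [352.72248016 323.74011082]
[425.8422035  195.52535005] [363.92573923 275.30125153] [166.03272172 358.34393012]
[425.94143206 230.03252506] [328.09324241 295.07870955] [317.58482095 350.75097335]
```

View pics/m2.png

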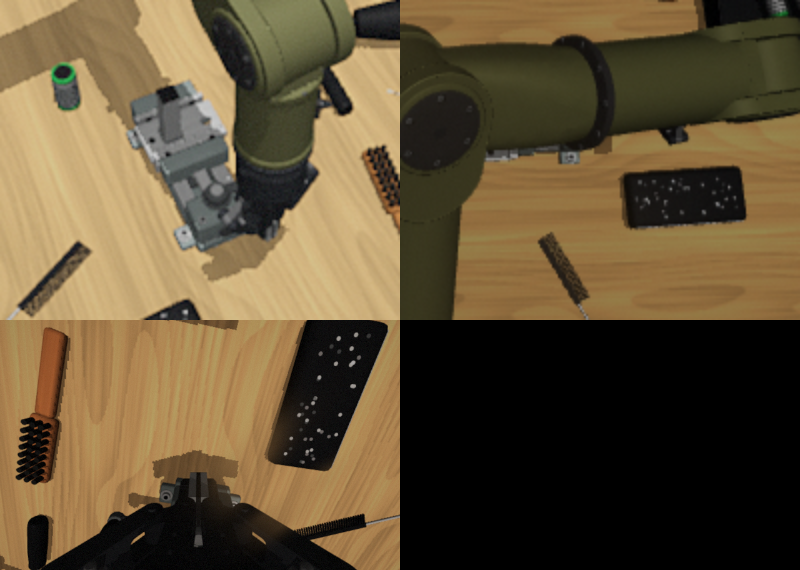

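```bash
python3 - <<'E'
from h import *
ctrl.movel([.497,-.384,.17],max_speed=.2)
ctrl.ungrasp()
ctrl.movep([.43,-.25,.24],quat(0))
s=get_state();im,d=vision.grab_frame("wrist");np.save("pics/wv3.npy",d);np.save("pics/wv3_s.npy",np.r_[s["tcp_pos"],s["eef_rot"]])
cv2.imwrite("pics/wv3.png",im)
print(s["time"],s["width"],s["tcp_pos"])
a,_=vision.grab_frame("side")
o=np.zeros((400,800,3),np.uint8);o[:,:440]=cv2.resize(im[0:200,180:400],(440,400));o[:320,440:]=cv2.resize(a[200:360,240:420],(360,320))
cv2.imwrite("pics/m3.png",o)
E
```

```text
12.9167 0.08562658244035219 [ 0.43030252 -0.25023253  0.24004885]
```

View pics/m3.png

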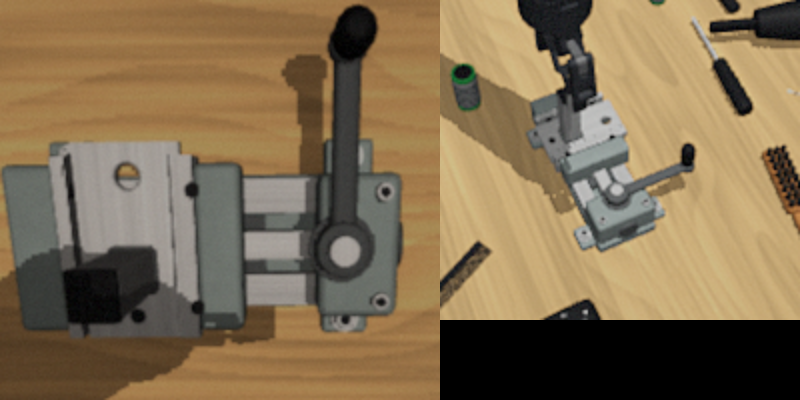

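The lever hasn't moved. All three cameras agree on the handle's position, so I'll use wrist depth to check where the fingertips really are relative to the stated TCP.

```bash
python3 - <<'E'
from h import *
i=vision.camera_info("wrist");K=i["mtx"];H=i["hand_eye"]
yy,xx=np.mgrid[:400,:640]
for f in("wv3","w2"):
    d=np.load(f"pics/{f}.npy");X=np.stack([(xx-K[0,2])/K[0,0]*d,(yy-K[1,2])/K[1,1]*d,d],-1)@H[:3,:3].T+H[:3,3]
    print(f,"min depth",d[d>0].min())
    for col in ((205,210,216,222,415,420,428) if f=="wv3" else (300,308,312,317,322,330)):
        for r in range(230,330,8):
            if 0<d[r,col]<.22:print(col,r,d[r,col].round(3),X[r,col].round(3));
        print()
E
```

```text
wv3 min depth 0.06593148
205 270 0.131 [ 0.012 -0.047 -0.062]
205 278 0.126 [ 0.011 -0.045 -0.067]
205 286 0.121 [ 0.011 -0.043 -0.073]
205 294 0.118 [ 0.01  -0.042 -0.076]
205 302 0.119 [ 0.007 -0.043 -0.076]
205 318 0.119 [ 0.    -0.043 -0.078]
205 326 0.118 [-0.002 -0.042 -0.08 ]

210 262 0.137 [ 0.011 -0.047 -0.055]
210 270 0.131 [ 0.011 -0.045 -0.062]
210 278 0.125 [ 0.011 -0.043 -0.068]
210 286 0.123 [ 0.01  -0.042 -0.071]
210 294 0.125 [ 0.006 -0.043 -0.07 ]
210 302 0.124 [ 0.003 -0.042 -0.072]
210 310 0.123 [ 0.001 -0.042 -0.074]
210 318 0.124 [-0.003 -0.043 -0.074]
210 326 0.124 [-0.006 -0.042 -0.075]

216 262 0.138 [ 0.011 -0.045 -0.055]
216 270 0.131 [ 0.012 -0.042 -0.062]
216 278 0.131 [ 0.008 -0.042 -0.063]
216 286 0.132 [ 0.005 -0.043 -0.064]
216 294 0.131 [ 0.002 -0.042 -0.065]
216 302 0.131 [-0.001 -0.042 -0.067]
216 310 0.13 [-0.004 -0.042 -0.068]
216 318 0.131 [-0.008 -0.042 -0.069]

222 262 0.14 [ 0.01  -0.042 -0.053]
222 270 0.138 [ 0.008 -0.042 -0.056]
222 278 0.139 [ 0.003 -0.042 -0.056]
222 286 0.14 [-0.    -0.043 -0.056]
222 294 0.138 [-0.003 -0.042 -0.059]
22
[... 2719 characters left out ...]
22 270 0.131 [ 0.011  0.002 -0.062]
322 278 0.125 [ 0.012  0.002 -0.068]
322 286 0.124 [ 0.009  0.002 -0.07 ]
322 294 0.123 [ 0.007  0.002 -0.072]
322 302 0.117 [ 0.008  0.002 -0.078]
322 310 0.117 [ 0.005  0.002 -0.079]
322 318 0.119 [ 0.001  0.002 -0.079]
322 326 0.12 [-0.003  0.002 -0.078]

330 246 0.152 [ 0.011  0.007 -0.04 ]
330 254 0.144 [ 0.011  0.006 -0.048]
330 262 0.139 [ 0.011  0.006 -0.054]
330 270 0.131 [ 0.011  0.006 -0.062]
330 278 0.126 [ 0.011  0.005 -0.068]
330 286 0.119 [ 0.012  0.005 -0.075]
330 294 0.115 [ 0.012  0.005 -0.079]
330 302 0.11 [ 0.012  0.005 -0.084]
330 310 0.106 [ 0.012  0.005 -0.088]
330 318 0.102 [ 0.012  0.005 -0.092]
330 326 0.096 [ 0.015  0.004 -0.098]
```

Wrist depth puts the shut tips at tool z ≈ -0.038. The same camera chain gave correct world heights (base 10.7 mm, foot 48 mm, post top 137.5 mm), so the fingers really end about 38 mm short of the reported TCP. That explains the miss: the tips passed at z ≈ 0.118, above the 0.109 handle. I'll correct for the offset and retry with force checks.

```bash
cat >> h.py <<'E'
TIP=.038   # real shut fingertips lie this far behind the reported TCP (measured)
PIN=TIP+.0187
E
python3 - <<'E'
from h import *
i=vision.camera_info("wrist");K=i["mtx"];H=i["hand_eye"];d=np.load("pics/w2.npy")
for r in range(234,248):
    p=H[:3,:3]@(np.linalg.inv(K)@[311,r,1]*d[r,311])+H[:3,3];print(r,p.round(4)) if d[r,311]<.2 else None
pv=np.array([.4775,-.287]);z=.081-TIP
pose=lambda a,zz=z:([pv[0]+.0995*np.cos(a),pv[1]-.0995*np.sin(a),zz],quat(-a))
ctrl.movep(*pose(0,.15))
for zz in(.09,.06,z):
    ctrl.movel(pose(0,zz)[0],max_speed=.12);f=get_state()["contact_force"];print(zz,f.round(1))
    if np.linalg.norm(f)>8:raise SystemExit
ctrl.close_gripper(force=40)
s=get_state();print("closed",s["time"],s["width"],s["contact_force"].round(1),s["tcp_pos"].round(4))
if not .015<s["width"]<.023:raise SystemExit
for a in [.2,.4,.6,.8,1.0,1.2,1.38]:
    ctrl.movel(*pose(a),max_speed=.09)
    s=get_state();print(a,round(s["time"],1),s["tcp_pos"].round(4),s["contact_force"].round(1),round(s["width"],4))
    if np.linalg.norm(s["contact_force"])>40:break
E
```

```text
243 [ 0.0116 -0.0028 -0.0378]
244 [ 0.011  -0.0028 -0.0377]
245 [ 0.0109 -0.0028 -0.0386]
246 [ 0.0118 -0.0027 -0.0412]
247 [ 0.0108 -0.0027 -0.0404]
0.09 [ 0.3 -0.3  0.1]
0.06 [-0.8  0.1 -0. ]
0.043000000000000003 [ 0.3 -0.  -0.2]
closed 15.7333 0.017371722246103956 [0.1 0.7 3.3] [ 0.5771 -0.287   0.0433]
0.2 16.1 [ 0.575  -0.308   0.0433] [-0.1 -2.2  2.6] 0.0174
0.4 16.5 [ 0.5693 -0.3266  0.0433] [ 1.5 -2.2  2.9] 0.0176
0.6 16.8 [ 0.5598 -0.3439  0.0433] [ 1.1 -3.5  3.6] 0.0177
0.8 17.2 [ 0.547  -0.3592  0.0433] [ 2.  -4.7  4.9] 0.0174
1.0 17.6 [ 0.5312 -0.3716  0.0433] [ 1.5 -5.3  5.4] 0.0174
1.2 17.9 [ 0.5132 -0.3808  0.0433] [ 1.1 -5.   4.2] 0.0169
1.38 18.3 [ 0.4958 -0.3856  0.0433] [ 0.7 -5.3  5.6] 0.0177
```

The handle was gripped (17.4 mm) and swung to 1.38 rad with about 5 N. Next I'll release, lift and check the jaw.

```bash
python3 - <<'E'
from h import *
ctrl.ungrasp()
s=get_state();p=s["tcp_pos"].copy();p[2]=.15;ctrl.movel(p,max_speed=.2)
ctrl.movep([.43,-.2,.22],quat(0))
s=get_state();im,d=vision.grab_frame("wrist");cv2.imwrite("pics/wv4.png",im)
c=cam("wrist",s);K,R,t=c;yy,xx=np.mgrid[:400,:640]
X=np.stack([(xx-K[0,2])/K[0,0]*d,(yy-K[1,2])/K[1,1]*d,d],-1);X=(X-t)@R
def reg(n,x,y,z,r=.03):
    m=(abs(X[...,0]-x)<r)&(abs(X[...,1]-y)<r)&(X[...,2]>z[0])&(X[...,2]<z[1])&(d>0);m[250:]=0;P=X[m]
    print(n,len(P),P.mean(0).round(4),cv2.minAreaRect((P[:,:2]*1000).astype(np.float32)))
print(s["time"]);reg("post",.4646,-.168,(.128,.148));reg("jaw",.477,-.235,(.057,.07),.06)
reg("handle",.4946,-.386,(.1,.12))
print("hole pred",w2p(c,[.516,-.168,.048]))
cv2.imwrite("pics/wv4z.png",cv2.resize(im[0:230,180:480],None,fx=2.4,fy=2.4,interpolation=2))
E
```

```text
20.5167
post 873 [ 0.4655 -0.1687  0.1375] ((464.57220458984375, -168.20787048339844), (24.640071868896484, 24.698274612426758), 0.813056468963623)
jaw 4071 [ 0.4803 -0.2492  0.0616] ((478.0837707519531, -235.49501037597656), (99.09635925292969, 118.9453353881836), 0.01599537581205368)
handle 380 [ 0.4969 -0.3836  0.1062] ((496.602783203125, -384.9334716796875), (17.6141357421875, 15.69849681854248), 2.4363367557525635)
hole pred [286.39802075  87.51923467]
```

View pics/wv4z.png

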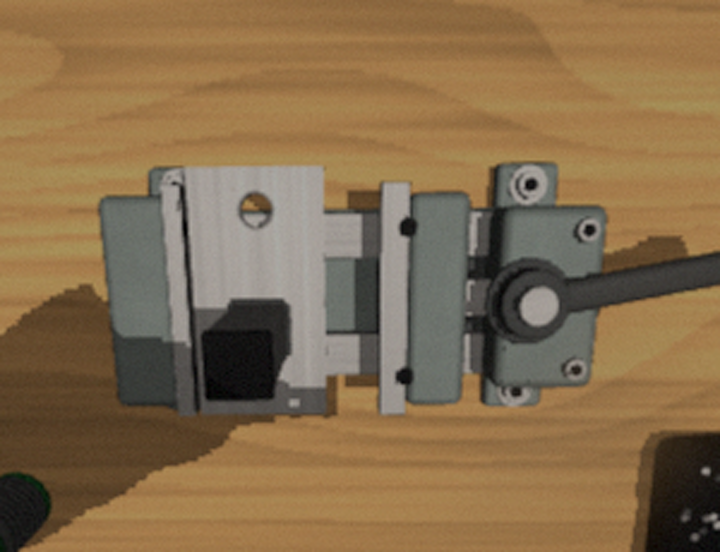

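The jaw is fully open: the sliding jaw sits well clear of the foot, with the hole at zoomed (255,210). I'll grip the post and lift.

```bash
python3 - <<'E'
from h import *
q=quat(np.radians(.4));x,y=.4646,-.1684
ctrl.movep([x,y,.14],q)
for zz in(.09,.048):
    ctrl.movel([x,y,zz],max_speed=.12);f=get_state()["contact_force"];print(zz,f.round(1))
    if np.linalg.norm(f)>8:raise SystemExit
ctrl.close_gripper(force=80)
s=get_state();print("closed",s["time"],s["width"],s["contact_force"].round(1),s["tcp_pos"].round(4))
if not .02<s["width"]<.028:raise SystemExit
for zz in(.058,.1,.15):
    ctrl.movel([x,y,zz],max_speed=.12);s=get_state();print(zz,s["contact_force"].round(1),s["width"].round(4),np.degrees(yaw(s)).round(2))
s=get_state();im,d=vision.grab_frame("wrist");cv2.imwrite("pics/wh.png",im);np.save("pics/wh.npy",d);np.save("pics/wh_s.npy",np.r_[s["tcp_pos"],s["eef_rot"]])
c=cam("wrist",s);print(s["time"],s["tcp_pos"].round(4))
print("hole pred",w2p(c,s["tcp_pos"]+[.052,0,-.000]),w2p(c,s["tcp_pos"]+[.052,0,.0]))
cv2.imwrite("pics/whz.png",cv2.resize(im[60:360,160:480],None,fx=2,fy=2,interpolation=2))
E
```

```text
0.09 [-1.  -0.9  0.1]
0.048 [ 0.6 -0.  -0.3]
closed 22.6833 0.023221311172674963 [-0.5  2.3  5.6] [ 0.4648 -0.1682  0.0484]Traceback (most recent call last):
  File "<stdin>", line 11, in <module>
AttributeError: 'float' object has no attribute 'round'
```

```bash
python3 - <<'E'
from h import *
x,y=.4646,-.1684
for zz in(.1,.15):
    ctrl.movel([x,y,zz],max_speed=.12);s=get_state();print(zz,s["contact_force"].round(1),round(float(s["width"]),4),np.degrees(yaw(s)).round(2))
s=get_state();im,d=vision.grab_frame("wrist");cv2.imwrite("pics/wh.png",im);np.save("pics/wh.npy",d);np.save("pics/wh_s.npy",np.r_[s["tcp_pos"],s["eef_rot"]])
c=cam("wrist",s);K,R,t=c;print(s["time"],s["tcp_pos"].round(4))
print("hole pred",w2p(c,s["tcp_pos"]+[.052,0,.0]))
H=vision.camera_info("wrist")["hand_eye"];yy,xx=np.mgrid[:400,:640]
X=np.stack([(xx-K[0,2])/K[0,0]*d,(yy-K[1,2])/K[1,1]*d,d],-1)@H[:3,:3].T+H[:3,3]
m=(abs(X[...,2])<.02)&(d>0)&(X[...,0]>.012);P=X[m];A=np.c_[P[:,:2],np.ones(len(P))]
k=np.linalg.lstsq(A,P[:,2],rcond=None)[0];print("foot top plane in tool: slopes",k.round(4),len(P),P.min(0).round(4),P.max(0).round(4))
print(cv2.minAreaRect((P[:,:2]*1000).astype(np.float32)))
cv2.imwrite("pics/whz.png",cv2.resize(im[60:360,160:480],None,fx=2,fy=2,interpolation=2))
E
```

```text
0.1 [ 0.5  0.2 -4.5] 0.0232 0.43
0.15 [-0.5  0.5 -4.8] 0.0237 0.42
24.0 [ 0.4643 -0.1679  0.1493]
hole pred [317.37240535 148.13073535]
foot top plane in tool: slopes [ 0.0172  0.0032 -0.0002] 9920 [ 0.012  -0.03   -0.0198] [0.0698 0.0303 0.01  ]
((40.885459899902344, 0.1791229248046875), (60.31734085083008, 57.776004791259766), 89.95771026611328)
```

View pics/whz.png

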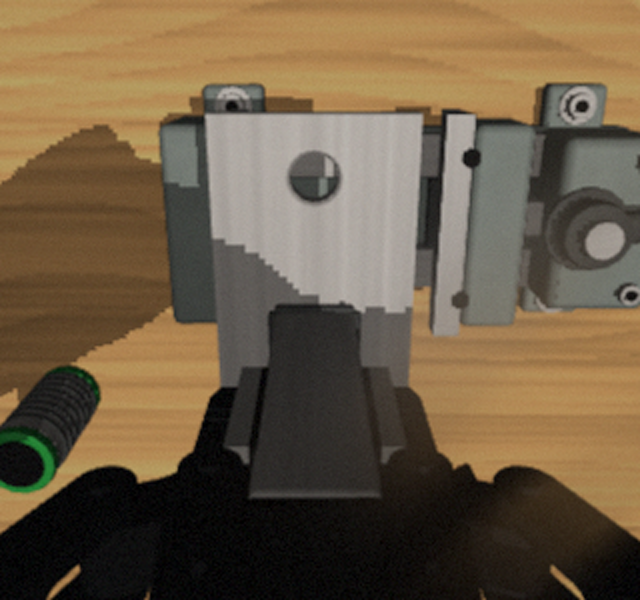

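The hole appears at (317.5,148.5) against a predicted (317.4,148.1). The foot is level and square, and the post axis is on the tool axis. Now I'll carry it to the base.

```bash
cat >> h.py <<'E'
BY=np.radians(-19.0);BU=np.array([np.cos(BY),np.sin(BY)]);PINXY=np.array([.557,.2146])
E
python3 - <<'E'
from h import *
seat=PINXY-.052*BU;q=quat(BY)
ctrl.movel([.50,0,.15],quat(np.radians(-10)),max_speed=.25)
ctrl.movel([*seat,.10],q,max_speed=.25)
ctrl.movel([*seat,.034],max_speed=.1);ctrl.pause(.3)
s=get_state();im,d=vision.grab_frame("wrist");cv2.imwrite("pics/w5.png",im);np.save("pics/w5.npy",d);np.save("pics/w5_s.npy",np.r_[s["tcp_pos"],s["eef_rot"]])
c=cam("wrist",s);print(s["time"],s["tcp_pos"].round(4),np.degrees(yaw(s)).round(2),s["contact_force"].round(1),s["width"])
print("pin top pred",w2p(c,[*PINXY,.016]),"hole pred",w2p(c,[*(s["tcp_pos"][:2]+.052*BU),s["tcp_pos"][2]]))
o=np.zeros((400,800,3),np.uint8);o[:,:400]=cv2.resize(im[60:260,220:420],(400,400),interpolation=2);o[:,400:]=cv2.resize(im[123:173,292:342],(400,400),interpolation=2)
cv2.imwrite("pics/w5z.png",o)
E
```

```text
27.1 [0.5081 0.2317 0.0344] -18.99 [-0.3 -0.4 -4.4] 0.0229910716146479
pin top pred [317.23683425 143.2736406 ] hole pred [316.83303475 148.21817529]
```

View pics/w5z.png

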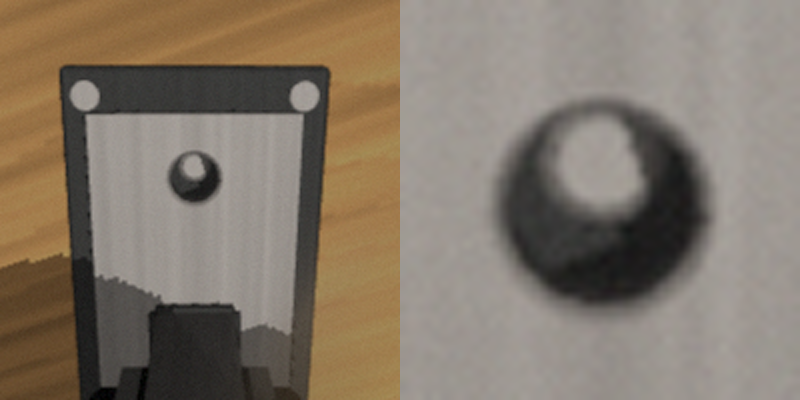

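Through the hole the pin top shows at (316.8,143.4), predicted (317.2,143.3), so it's aligned within about 0.5 mm. Plate edges are parallel. I'll lower slowly with force checks.

```bash
python3 - <<'E'
from h import *
seat=PINXY-.052*BU+[.0001,.0004];f0=get_state()["contact_force"]
for z in(.028,.0255,.0235,.022,.0205,.0195,.0188,.0182,.0177,.0172):
    ctrl.movel([*seat,z],max_speed=.03);s=get_state();f=s["contact_force"]-f0
    print(z,s["tcp_pos"].round(4),f.round(1))
    if f[2]>5:break
print(s["time"])
E
```

```text
0.028 [0.5077 0.2319 0.0277] [-0.8 -0.7 -0.7]
0.0255 [0.5078 0.2319 0.0253] [ 0.3 -1.  -0.9]
0.0235 [0.5078 0.2319 0.0234] [-0.3  0.6 -0. ]
0.022 [0.5079 0.2319 0.0219] [ 0.1 -0.2 -0.6]
0.0205 [0.5079 0.2319 0.0204] [ 0.5 -0.3 -0.2]
0.0195 [0.5079 0.232  0.0194] [-0.2 -0.9  0.2]
0.0188 [0.5079 0.2319 0.0187] [ 0.6 -0.  -0.6]
0.0182 [0.508  0.232  0.0185] [-1.6  0.9  3.9]
0.0177 [0.508  0.232  0.0184] [-4.1  1.1  9.6]
29.5
```

Contact came at 0.0185, matching the seated height of 0.0184; resting on top of the pin would have been 0.0244. I'll release, back off and check.

```bash
python3 - <<'E'
from h import *
s=get_state();x,y,_=s["tcp_pos"]
ctrl.movel([x,y,.0185],max_speed=.03)
ctrl.ungrasp();print(get_state()["contact_force"].round(1))
ctrl.movel([x,y,.14],max_speed=.12)
b=np.array([x,y])-.035*BU
ctrl.movel([*b,.16],max_speed=.2)
s=get_state();im,d=vision.grab_frame("wrist");cv2.imwrite("pics/w6.png",im)
c=cam("wrist",s);K,R,t=c;yy,xx=np.mgrid[:400,:640]
X=np.stack([(xx-K[0,2])/K[0,0]*d,(yy-K[1,2])/K[1,1]*d,d],-1);X=(X-t)@R
seat=PINXY-.052*BU;L=X.copy();rel=X[...,:2]-seat;L[...,0]=rel@BU;L[...,1]=rel@[-BU[1],BU[0]]
ok=(d>0)&(yy<250)&(abs(L[...,1])<.06)&(L[...,0]>-.07)&(L[...,0]<.1)
for n,z0,z1 in(("foot",.0145,.03),("posttop",.09,.12)):
    P=L[ok&(L[...,2]>z0)&(L[...,2]<z1)];print(n,len(P),P.mean(0).round(4),cv2.minAreaRect((P[:,:2]*1000).astype(np.float32)))
    A=np.c_[P[:,:2],np.ones(len(P))];print(" plane",np.linalg.lstsq(A,P[:,2],rcond=None)[0].round(4),"med z",np.median(P[:,2]).round(4))
print(s["time"],s["contact_force"].round(1),s["tcp_pos"].round(3))
a,_=vision.grab_frame("side")
o=np.zeros((480,800,3),np.uint8);o[:,:400]=cv2.resize(im[20:260,220:420],(400,480),interpolation=2);o[:,400:]=cv2.resize(a[130:370,220:420],(400,480),interpolation=2)
cv2.imwrite("pics/w6z.png",o)
E
```

```text
[-0.4  0.5 -0.3]
foot 5242 [0.0253 0.0003 0.0179] ((14.722496032714844, 0.27658653259277344), (109.03195190429688, 60.10470962524414), 0.14042173326015472)
 plane [-0.0022  0.001   0.018 ] med z 0.0179
posttop 1128 [0.0012 0.0003 0.1071] ((0.02307891845703125, 0.05506324768066406), (24.03727149963379, 23.991025924682617), 89.44522094726562)
 plane [-0.1544  0.0014  0.1073] med z 0.1078
31.8833 [ 0.4  0.4 -0.2] [0.474 0.244 0.16 ]
```

View pics/w6z.png

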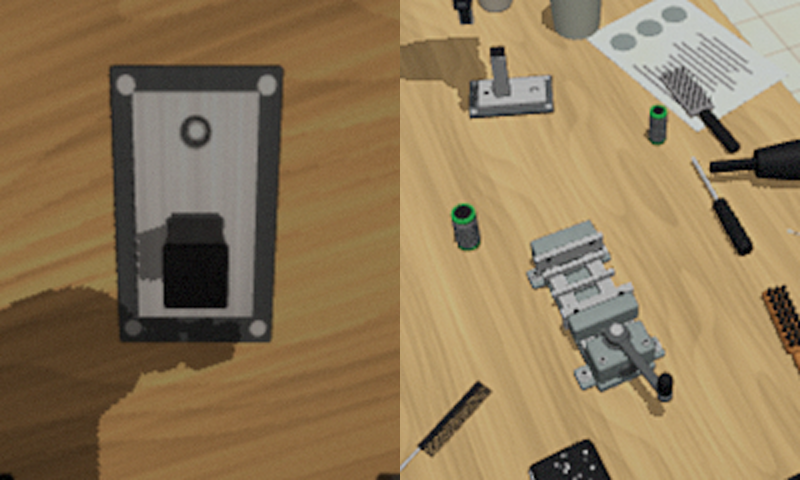

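The pin sits inside the hole at (195,131). The foot's top is at 17.9 mm (expected 18), flat and square, and the vise is open. I'll hand it in.

```bash
python3 -c "
from station import ticket,get_state
ticket.close_job();print(get_state()['time'])"
```

```text
the job is handed in; nothing more can be done
the job is handed in; nothing more can be done
```

The job is done and handed in. I swung the vise lever to about 1.38 rad, lifted the holder out by its post and set it on the base with the hole over the pin. The hole went straight over the pin, so no nudging was needed.

**Last checks (wrist and side cameras):**
- **Seating:** the foot's top is at 17.9 mm (18 expected), with tilt no more than about 0.003 rad. The post is within about 0.3 mm of its seat and square to within about 0.5°.
- **Pin and vise:** the pin shows inside the hole, and the vise is open.
- **Robot and surroundings:** the gripper was clear with no contact force, at 31.9 s. The objects in view looked undisturbed; I did not measure them again.

**What failed or disagreed:**
- **Missed grip:** my first try at the lever closed on air above the handle and moved nothing. Wrist depth showed the shut fingertips end about 38 mm short of the reported TCP, unlike the interface description. With that offset applied, every grip and contact height came out as expected.
- **Base pin detection:** the trained network put `base_pin` at the middle of the base plate. I used the pin's own pixels and the base's corner screws instead.
- **Post-top tilt:** the plane fit on the post's top gave a tilt of -0.15. I took it as stray side-face points, since the foot plane is flat, but did not check it separately.

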